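# Set and lock the splash guard of a pot-painting stand

### The job

On the pot-painting stand, swing the clamp lever fully open (until it points straight out of the stand's front) before moving the splash guard, then slide the guard by its grip all the way to the end stop in front of the large painted pot. With the guard there, swing the lever fully shut again, without shifting or tipping the two wet pots or the paint tub behind the guard.

Things in the scene. Friction and masses are not known exactly. Their poses are not given: they have to be found in the camera images.
- stand: Fixed plywood board 12 mm thick. Origin on its underside, midway along the guard's slide; +x to the back (pots), -x to the front (robot), y along the slide. Spans x -95..205, y -210..210 mm. Steel end-stop blocks at x -15..55 mm, 52 mm high, inner faces at y = -180 and +180 mm. A 50 x 50 mm socket block, top 42 mm above the table, at x = -85, y = 0 mm, carries the clamp lever.
- guard (a joint): Position of the splash guard along the stand's y axis, m: 0 is midway, -0.115 is against the -y end stop, +0.115 is against the +y end stop. It slides stiffly (about 3 N) and stays where it is left. It starts somewhere in the middle.
- guard_grip (a point): Centre of the top of the guard's grip: black upright block 18 (x) x 26 (y) mm, 41 to 102 mm above the table, on an aluminium carriage 70 x 130 mm (x -15..55 mm from the grip, top at 41 mm). 53 mm behind the grip stands the guard plate: 130 mm wide along y, 4 mm thick, top at 90 mm. Axes as the stand's.
- lever (a joint): Angle of the clamp lever, rad: 0 is fully shut (parallel to the slide, pointing to the stand's +y), 1.5 is fully open (pointing to the stand's -x, out of the front). Turns about a vertical axis, anticlockwise seen from above as it opens; stays where it is left. It starts shut or nearly so.
- lever_hinge (a point): The vertical hinge axis of the lever, on top of its boss, 62 mm above the table; at x = -85, y = 0 mm in the stand.
- lever_knob (a point): Centre of the top of the lever's upright black knob: a cylinder 22 mm in diameter, from 56 to 102 mm above the table, 85 mm from the hinge axis at the free end of a steel bar 16 mm wide, 44 to 56 mm above the table.
- pot_large: The large upside-down flower pot, freshly painted green, bare terracotta rim at the bottom: 120 mm in diameter at the rim, 108 mm high, loose on the board at one end, behind the guard's path, at about x = 137 mm and y = +115 or -115 mm in the stand. Origin at the centre of its underside.
- pot_small: The small upside-down flower pot of the same look, 76 mm in diameter, 66 mm high, loose on the board behind the other end. Origin at the centre of its underside.
- paint_tub: Small open white tub of paint, 54 mm in diameter, 50 mm high, loose on the board between the pots. Origin at the centre of its underside.
Things that resemble listed ones, but are neither listed nor needed, are in the scene too. Leave any pink look-alike of the pot_large alone.

How it is judged:
On the way, in this order (a step that is already met when the one before it is completed fails the run):
1. the clamp lever is open (beyond 1.25 rad) with the guard still where it was (within 15 mm) (value of joint lever above 1.25 rad and distance of guard_grip from where it was at the start of the episode below 0.015 m), for 0.1 s.
2. with the lever open, the guard is at the end stop in front of the large pot (within 6 mm) (((y of pot_large in the frame of stand above 0 m and value of joint guard above 0.109 m) or (y of pot_large in the frame of stand below 0 m and value of joint guard below -0.109 m)) and value of joint lever above 1 rad), for 0.2 s.
At the end, for the whole second after the job is handed in: The guard rests within 6 mm of the end stop in front of the large pot, the clamp lever is shut to within 0.15 rad, both are at rest, and neither the pots nor the tub have shifted more than 15 mm or tipped (((y of pot_large in the frame of stand above 0 m and value of joint guard above 0.109 m) or (y of pot_large in the frame of stand below 0 m and value of joint guard below -0.109 m)) and value of joint lever below 0.15 rad and velocity of joint guard between -0.02 and 0.02 m/s and velocity of joint lever between -0.02 and 0.02 rad/s); the robot touches nothing.
It fails at once if a painted pot or the paint tub is shifted by more than 15 mm or tipped (distance of any of pot_large, pot_small, paint_tub from where it was at the start of the episode above 0.015 m or angle between any of pot_large, pot_small, paint_tub's own z axis and vertical above 0.25 rad).
It also fails if it takes over 58 s, if anything falls off the work surface, if the arm or the gripper's body presses on something with over 40 N, if the wrist force passes 120 N, or if a joint passes its speed limit or range.

### The arm

A 6-joint arm with a two-finger parallel gripper is mounted at the origin on the work surface. World frame = base frame: x ahead of the robot, y to its left, z up, the work surface at z = 0. Lengths are in m, angles in rad, forces in N, time in s.
With the tool pointing down it reaches from about 0.25 to 0.8 m from the base axis. Payload 8.5 kg.
Tool frame: the origin (TCP) lies between the finger pads; the fingertips stand 17 mm ahead of it and the grasp point (between the pads) lies 2 mm behind it; z points along the fingers, y is the line along which they close (so a half turn about z gives the same grasp; the last joint's range is limited). The gripper opens to 85 mm and grips with 20 to 120 N. Pads are 22 mm wide; open, the fingers measure 114 mm over their backs; the gripper's body (76 mm by 85 mm) begins 54 mm behind the grasp point. The pads swing forward as they close: fully open they stand 13 mm farther back than shut.
Start: joints at [-1.195, 0.238, -0.013, 1.319, 0, 1.571], TCP at [0.193, -0.488, 0.212] pointing down, gripper open.
Joint ranges: [-2.66, 2.66], [-1.03, 1.9], [-1.14, 1.46], [-1.82, 2.27], [-1.45, 1.34], [-3.14, 3.14]. Speed limits (rad/s): [2.22, 2.22, 2.79, 3.14, 3.14, 3.14].

### API

Orientations are given as a 3x3 rotation matrix whose columns are the frame's x, y, z axes.
In Python, from rig import bot gives the robot as it stands. The module is installed in compiled form; this text tells all that it offers.
- The arm moves only by the shell command python3 -m handwheel 'ROWS' [FORCE]. ROWS is JSON, a list of rows, each a list of 7 numbers: the shift along the tool's x, y, z in units of 0.2 m (1.0 is 0.2 m), then the turn, a rotation vector about the tool's x, y, z in units of pi/2 rad (1.0 is pi/2 rad), then the gripper's target within -1 to 1 (shut at 1, half-way at 0, fully open at -1). In form: [[dx, dy, dz, rx, ry, rz, claw], ...]. A call has 1 to 12 rows; each row is the pose to reach, as a shift and turn from the pose commanded when the call began, along the tool's axes at that moment; what a row does not reach only later rows make up. A row lasts 1/10 s, in which the tool goes at most 50 mm and 8.59 degrees, less where a joint would pass 70% of its speed; a pose out of reach is approached as far as the arm can. A call with a number of a shift or a turn outside -1 to 1 is refused whole. A call with a gripper value outside its range is refused whole. The fingers move at their own pace and stop on an object; FORCE is the grip in N (left out, the last holds). Time passes only in rows, so rows that repeat a pose let the fingers close. It gives the time, the measured TCP pose, the force, the opening and the grip force at its end, in the units of the state.
- bot.observe(): the state, without advancing time (a new reading comes with each control period).
- bot.read_camera(name): name is "side" or "top"; returns the picture (400x640x3 uint8, red, green, blue); there is no depth.
- bot.get_calibration(name): a dict with "K" (3x3 intrinsics, pixels), "origin" and "attitude" of the camera in the world. Camera axes: x right, y up, looking along -z (the intrinsics and any distortion apply to the point x, -y, -z); pixel columns grow to the right and rows downward; lengths in m; the calibration is good to about 2 mm. A picture is of the moment at which its call begins. get_calibration takes no time and is no camera call.
- bot.job_done(): hands the job in; it is judged then, once.
The state is a dict: "time_s": time; "qpos": joint angles; "dq": joint speeds; "joint_efforts": joint torques, N m; "position": TCP position; "eef_rot": TCP orientation; "force": force on the tool from outside, world axes, zero at the start; "ft_torque": the same for the moment, N m; "gripper_width": opening from 0.0 (shut) to 1.0 (fully open); "gripper_force": force on a finger pad.
Only numpy, scipy, OpenCV 4.12 (cv2) and the standard library are available. Lean on these libraries where they do the work, as an engineer would, in place of code of your own. Each camera call takes 0.05 s, during which the arm holds its last target. There are 200 camera calls.

## Working session

There is one attempt and no reset: what is moved stays moved. The work goes in short steps, Python scripts to look and compute and a shell command to move; the robot and the scene stay as the last step left them, time stands still between calls to the robot, and variables do not carry over. Pictures are saved under pics/ and viewed, at most 10 in all, crops included, and the job is handed in when it is done.

```bash
mkdir -p pics
python3 - <<'E'
from rig import bot
import cv2
for n in("top","side"):
    cv2.imwrite(f"pics/{n}0.png",bot.read_camera(n)[:,:,::-1])
    c=bot.get_calibration(n);print(n,c)
s=bot.observe();print(s)
E
```

```text
top {'K': array([[446.64038817,   0.        , 320.30444356],
       [  0.        , 446.64038817, 205.1344543 ],
       [  0.        ,   0.        ,   1.        ]]), 'origin': array([ 0.55040798, -0.0225794 ,  0.93736692]), 'attitude': array([[ 2.31850712e-03,  9.98836984e-01, -4.81591555e-02],
       [-9.99595465e-01,  9.49729051e-04, -2.84254300e-02],
       [-2.83466326e-02,  4.82055780e-02,  9.98435121e-01]])}
side {'K': array([[480.19832267,   0.        , 319.36537538],
       [  0.        , 480.19832267, 199.60909762],
       [  0.        ,   0.        ,   1.        ]]), 'origin': array([ 0.5502316 , -0.78245498,  0.82855237]), 'attitude': array([[ 0.99340757,  0.09261209, -0.06756039],
       [-0.11305171,  0.69382176, -0.71121774],
       [-0.01899249,  0.7141669 ,  0.69971774]])}
{'time_s': 0.1, 'qpos': array([-1.19503447e+00,  2.38718469e-01, -1.41673484e-02,  1.31916794e+00,
       -1.82737853e-06,  1.57084057e+00]), 'dq': array([7.32095283e-04, 5.39192922e-04, 1.43378534e-03, 3.55306646e-04,
       8.97969886e-05, 1.16699743e-03]), 'joint_efforts': array([ 8.17966466e-04, -5.39721930e+01,  3.46997058e+01,  1.34566976e-02,
       -2.33073916e-05, -2.44866015e-05]), 'position': array([ 0.19252433, -0.48801438,  0.21184414]), 'eef_rot': array([[ 9.30244540e-01,  3.66939888e-01, -4.63154031e-04],
       [ 3.66940180e-01, -9.30243805e-01,  1.16902841e-03],
       [-1.88301526e-06, -1.25743212e-03, -9.99999209e-01]]), 'force': array([0.27469525, 0.45739024, 0.11303483]), 'ft_torque': array([0.00433224, 0.02306596, 0.02432602]), 'gripper_force': 0.0, 'gripper_width': 0.9977331240978266}
```

View pics/top0.png

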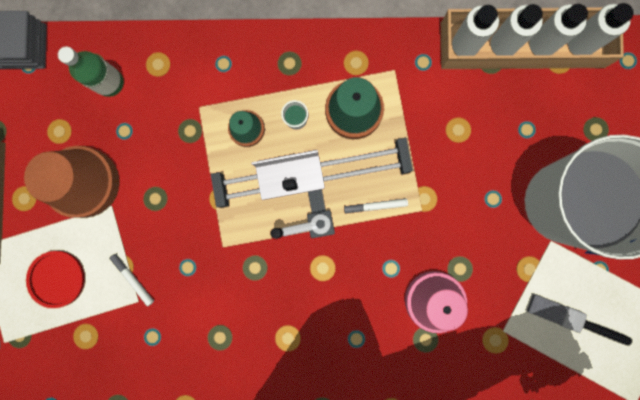

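View pics/side0.png

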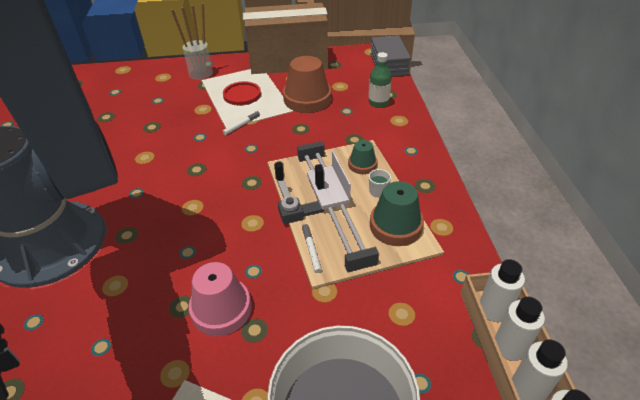

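The top view shows the green large pot at (355,105), the small pot at (245,126), and the tub at (294,113). It also shows the guard grip at (289,184), lever knob at (277,233) and hinge at (320,223).

Look-alikes are the pink pot at (440,300), the terracotta pot at (70,180), and a knife at (375,208). The green pot with a bare terracotta rim, on the board, fits pot_large. It sits at the stand's -y end (image right). I'll confirm with one enlarged crop.

Run:
```python
import cv2
i=cv2.imread("pics/top0.png")[60:260,190:440]
cv2.imwrite("pics/crop0.png",cv2.resize(i,None,fx=3,fy=3,interpolation=cv2.INTER_CUBIC))
```

```text
(no output)
```

View pics/crop0.png

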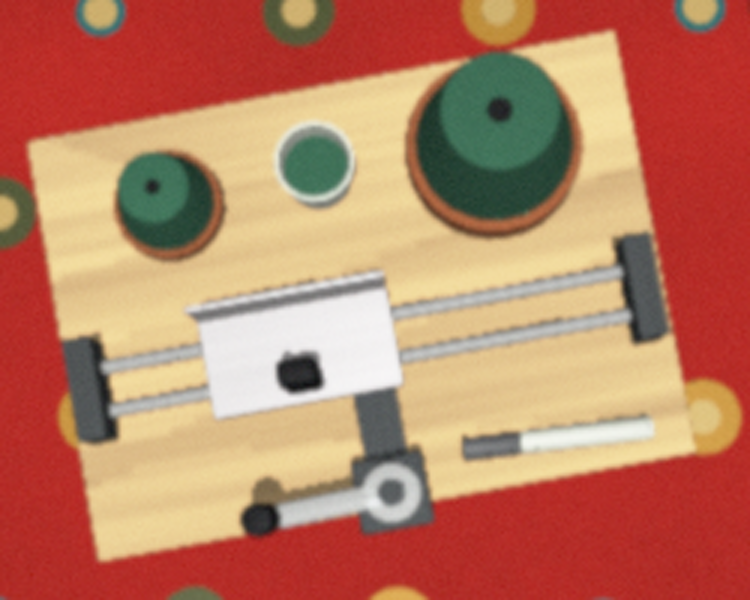

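The crop confirms it: pot_large is green with a terracotta rim at crop (495,145). The knob top is at crop (260,517), the hinge at (391,492) and the grip top at (300,372).

```bash
cat > h.py <<'E'
import numpy as np
from rig import bot
def ray(u,v,z,n="top"):
    c=bot.get_calibration(n);K=c["K"]
    d=c["attitude"]@np.array([(u-K[0,2])/K[0,0],-(v-K[1,2])/K[1,1],-1])
    o=c["origin"];return (o+d*(z-o[2])/d[2])[:2]
def tool(v): # world vec -> tool units
    return np.round(bot.observe()["eef_rot"].T@np.append(v,0)[:3]/.2,3) if len(v)==2 else np.round(bot.observe()["eef_rot"].T@np.array(v)/.2,3)
E
python3 - <<'E'
from h import *
from scipy.optimize import least_squares
P=lambda u,v,z:ray(190+u/3,60+v/3,z)
obs=[P(28,141,.012),P(616,30,.012),P(695,455,.012),P(100,562,.012),P(391,492,.062)]
mod=np.array([[.205,.21],[.205,-.21],[-.095,-.21],[-.095,.21],[-.085,0]])
R=lambda t:np.array([[np.cos(t),-np.sin(t)],[np.sin(t),np.cos(t)]])
f=lambda p:((mod@R(p[2]).T+p[:2])-obs).ravel()
s=least_squares(f,[.5,0,.2]);p=s.x;print(p,np.round(s.fun*1000,1))
S=lambda w:R(p[2]).T@(w-p[:2])
k=P(260,517,.102);g=P(300,372,.102);h=R(p[2])@[-.085,0]+p[:2]
print("knob",k,S(k),"grip",g,S(g),"hinge",h)
d=S(k)-[-.085,0];print(np.hypot(*d),np.arctan2(-d[0],d[1]))
for n,u,v,z in(("L",495,145,.02),("s",170,205,.02),("t",315,162,.062)):print(n,S(P(u,v,z)))
np.save("p.npy",p)
E
```

```text
[0.63856564 0.01703032 0.1804023 ] [ 0.1  0.3 -0.8  0.1  1.  -1.4  0.4  1.4 -0.7 -0.4]
knob [0.53962239 0.08284965] [-0.08552789  0.08250411] grip [0.63045145 0.05832709] [-0.00057282  0.04208247] hinge [0.55494505 0.00177917]
0.08250579846429472 0.006398315993024279
L [ 0.13937919 -0.11184646]
s [0.13950928 0.11728936]
t [0.13946069 0.01115825]
```

```bash
python3 -m handwheel '[[0.887,-0.673,0,0,0,0,-1],[0.887,-0.673,0,0,0,0,-1],[0.887,-0.673,0,0,0,0,-1],[0.887,-0.673,0,0,0,0,-1],[0.887,-0.673,0,0,0,0,-1],[0.887,-0.673,0,0,0,0,-1],[0.887,-0.673,0,0,0,0,-1]]' 30
python3 -m handwheel '[[0.887,-0.673,0,0,0,0,-1],[0.887,-0.673,0,0,0,0,-1],[0.887,-0.673,0,0,0,0,-1],[0.887,-0.673,0,0,0,0,-1],[0.887,-0.673,0,0,0,0,-1],[0.887,-0.673,0,0,0,0,-1],[0.887,-0.673,0,0,0,0,-1]]'
python3 -m handwheel '[[0.887,-0.673,0,0,0,-0.876,-1],[0.887,-0.673,0,0,0,-0.876,-1],[0.887,-0.673,0,0,0,-0.876,-1],[0.887,-0.673,0,0,0,-0.876,-1],[0.887,-0.673,0,0,0,-0.876,-1],[0.887,-0.673,0,0,0,-0.876,-1],[0.887,-0.673,0,0,0,-0.876,-1],[0.887,-0.673,0,0,0,-0.876,-1],[0.887,-0.673,0,0,0,-0.876,-1],[0.887,-0.673,0,0,0,-0.876,-1],[0.887,-0.673,0,0,0,-0.876,-1],[0.887,-0.673,0,0,0,-0.876,-1]]'
python3 - <<'E'
from h import *
s=bot.observe();print(s["time_s"],s["position"],s["qpos"],s["eef_rot"].round(3))
p=np.load("p.npy");t=p[2];R=np.array([[np.cos(t),-np.sin(t)],[np.sin(t),np.cos(t)]])
k=p[:2]+R@[-.085,.085];print(k,tool(np.append(k,.083)-s["position"]))
E
```

```text
time_s: 0.8
position: [0.3084, -0.2977, 0.2123]
eef_rot: [[0.93, 0.369, -0.0], [0.369, -0.93, -0.0], [-0.0, -0.0, -1.0]]
force: [-0.3, 0.5, 1.2]
gripper_width: 0.998
gripper_force: 0.0
time_s: 1.5
position: [0.4238, -0.1084, 0.2121]
eef_rot: [[0.93, 0.367, -0.001], [0.367, -0.93, -0.0], [-0.001, -0.0, -1.0]]
force: [0.6, -0.2, 0.4]
gripper_width: 1.003
gripper_force: 0.0
time_s: 2.7
position: [0.5396, 0.0817, 0.2124]
eef_rot: [[-0.175, 0.984, -0.0], [0.984, 0.175, -0.0], [-0.0, -0.0, -1.0]]
force: [0.6, 0.6, -0.4]
gripper_width: 1.002
gripper_force: 0.0
2.7 [0.5395995  0.08166615 0.21239824] [ 1.50214552e-01  2.74017166e-01  3.56748198e-02  1.33256055e+00
 -1.44493695e-05  1.54459906e+00] [[-0.175  0.984 -0.   ]
 [ 0.984  0.175 -0.   ]
 [-0.    -0.    -1.   ]]
[0.5396939  0.08539975] [0.018 0.004 0.647]
```

```bash
python3 -m handwheel '[[0.012,0.002,0.2,0,0,0,-1],[0.012,0.002,0.4,0,0,0,-1],[0.012,0.002,0.55,0,0,0,-1],[0.012,0.002,0.645,0,0,0,-1],[0.012,0.002,0.645,0,0,0,-1],[0.012,0.002,0.645,0,0,0,0.9],[0.012,0.002,0.645,0,0,0,0.9],[0.012,0.002,0.645,0,0,0,0.9],[0.012,0.002,0.645,0,0,0,0.9],[0.012,0.002,0.645,0,0,0,0.9],[0.012,0.002,0.645,0,0,0,0.9],[0.012,0.002,0.645,0,0,0,0.9]]' 30
python3 - <<'E'
from h import *
# rows: open arc, r=85, in tool axes (x=stand +y, y=stand +x); rotate 1.5 about world z => tool -z
for a in np.linspace(0,1.5,13)[1:]: print(np.round([.085*(np.cos(a)-1)/.2,-.085*np.sin(a)/.2,-a/(np.pi/2)],3))
E
```

```text
time_s: 3.9
position: [0.5395, 0.0851, 0.0835]
eef_rot: [[-0.18, 0.984, 0.0], [0.984, 0.18, 0.0], [0.0, 0.0, -1.0]]
force: [0.2, -0.5, 0.2]
gripper_width: 0.047
gripper_force: 0.0
[-0.003 -0.053 -0.08 ]
[-0.013 -0.105 -0.159]
[-0.03  -0.156 -0.239]
[-0.052 -0.204 -0.318]
[-0.08  -0.249 -0.398]
[-0.114 -0.29  -0.477]
[-0.153 -0.326 -0.557]
[-0.195 -0.358 -0.637]
[-0.242 -0.383 -0.716]
[-0.291 -0.403 -0.796]
[-0.342 -0.417 -0.875]
[-0.395 -0.424 -0.955]
```

The gripper closed on nothing (4 mm), so I'll look.

Run:
```python
from rig import bot
import cv2,numpy as np
a=cv2.resize(bot.read_camera("side")[110:290,230:450],None,fx=3.3,fy=3.3,interpolation=2)[:,:,::-1]
cv2.imwrite("pics/s1.png",a)
```

```text
(no output)
```

View pics/s1.png

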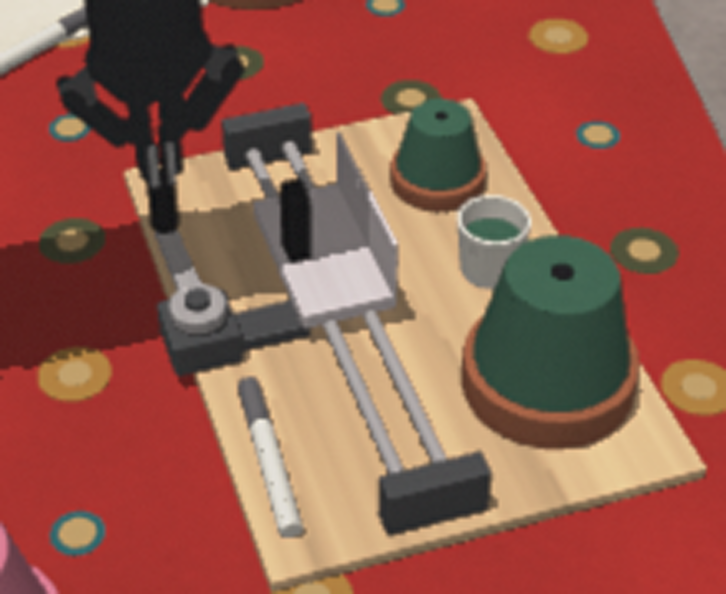

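The fingertips (crop (160,165)) sit at or just above the top of the knob (163,205), with a small gap between them. I'll check the state and the tip projection.

Run:
```python
from h import *
s=bot.observe();print(s["time_s"],s["position"],s["gripper_width"],s["gripper_force"],s["force"])
c=bot.get_calibration("side");K=c["K"]
def pr(w):
    q=c["attitude"].T@(np.array(w)-c["origin"]);u=K[0,0]*q[0]/-q[2]+K[0,2];v=K[1,1]*q[1]/q[2]+K[1,2];return ((np.array([u,v])-[230,110])*3.3).round()
x,y=s["position"][:2]
for z in(.05,.056,.066,.083,.102,.137):print(z,pr([x,y,z]))
```

```text
3.95 [0.53948945 0.08507324 0.08346183] 0.04774749244263776 0.0 [-1.11129912  0.16481668  0.05214567]
0.05 [167. 234.]
0.056 [166. 228.]
0.066 [165. 218.]
0.083 [163. 200.]
0.102 [161. 180.]
0.137 [157. 142.]
```

```bash
cat > look.py <<'E'
from rig import bot
import cv2
def c(n,u0,v0,w,h,f): return cv2.resize(bot.read_camera(n)[v0:v0+h,u0:u0+w],None,fx=f,fy=f,interpolation=2)[:,:,::-1]
E
python3 -c "
from look import *
cv2.imwrite('/tmp/a.png',c('side',250,130,65,85,6))"
python3 -m handwheel '[[0,0,0,0,0,0,-1],[0,0,0,0,0,0,-1],[0,0,0,0,0,0,-1],[0,0,0,0,0,0,-1],[0,0,0,0,0,0,-1],[0,0,0,0,0,0,-1]]'
python3 -c "
from look import *
cv2.imwrite('pics/s2.png',cv2.hconcat([cv2.imread('/tmp/a.png'),c('side',250,130,65,85,6)]))"
```

```text
time_s: 4.6
position: [0.5395, 0.0851, 0.0834]
eef_rot: [[-0.18, 0.984, -0.0], [0.984, 0.18, 0.0], [0.0, -0.0, -1.0]]
force: [0.4, -0.5, 0.1]
gripper_width: 1.0
gripper_force: 0.0
```

View pics/s2.png

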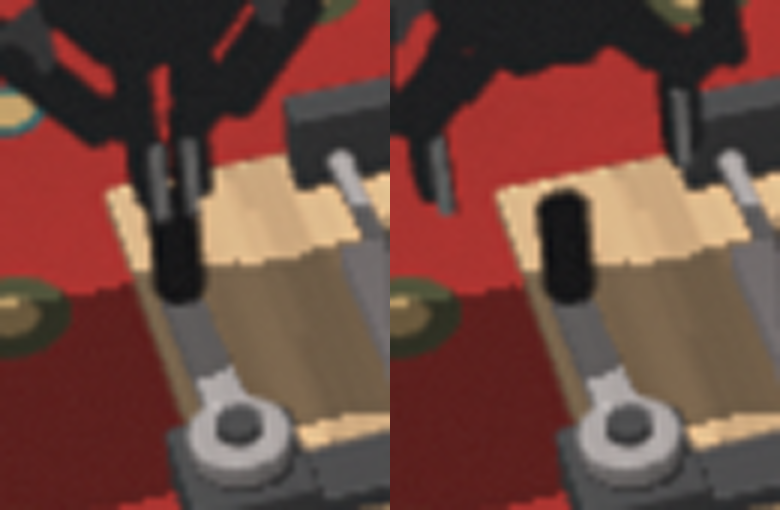

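The knob is where I measured it: in the right half, its top is at (566,195). But the fingertips end at about z = 0.10, right at the knob's top, so the tips are higher than assumed and the fingers closed just above the knob. Going 32 mm lower is safe either way, so I'll do that and close again.

```bash
python3 -m handwheel '[[0,0,0.05,0,0,0,-1],[0,0,0.1,0,0,0,-1],[0,0,0.16,0,0,0,-1],[0,0,0.16,0,0,0,-1],[0,0,0.16,0,0,0,0.9],[0,0,0.16,0,0,0,0.9],[0,0,0.16,0,0,0,0.9],[0,0,0.16,0,0,0,0.9],[0,0,0.16,0,0,0,0.9],[0,0,0.16,0,0,0,0.9]]' 30
```

```text
time_s: 5.65
position: [0.5397, 0.0852, 0.0518]
eef_rot: [[-0.18, 0.984, 0.001], [0.984, 0.18, 0.0], [0.0, 0.001, -1.0]]
force: [-0.8, 0.4, 3.5]
gripper_width: 0.249
gripper_force: 29.8
```

Knob held (21 mm, 30 N). Now the opening arc.

```bash
python3 -m handwheel '[[-0.003,-0.053,0,0,0,-0.08,0.9],[-0.013,-0.105,0,0,0,-0.159,0.9],[-0.03,-0.156,0,0,0,-0.239,0.9],[-0.052,-0.204,0,0,0,-0.318,0.9],[-0.08,-0.249,0,0,0,-0.398,0.9],[-0.114,-0.29,0,0,0,-0.477,0.9],[-0.153,-0.326,0,0,0,-0.557,0.9],[-0.195,-0.358,0,0,0,-0.637,0.9],[-0.242,-0.383,0,0,0,-0.716,0.9],[-0.291,-0.403,0,0,0,-0.796,0.9],[-0.342,-0.417,0,0,0,-0.875,0.9],[-0.395,-0.424,0,0,0,-0.955,0.9]]'
python3 -m handwheel '[[0,0,0,0,0,0,0.9],[0,0,0,0,0,0,0.9],[0,0,0,0,0,0,0.9]]'
python3 - <<'E'
from h import *
s=bot.observe();p=np.load("p.npy");t=p[2];R=np.array([[np.cos(t),-np.sin(t)],[np.sin(t),np.cos(t)]])
d=R.T@(s["position"][:2]-p[:2])-[-.085,0];print(np.hypot(*d),np.arctan2(-d[0],d[1]))
E
```

```text
time_s: 6.85
position: [0.4739, -0.0071, 0.0519]
eef_rot: [[-0.993, -0.116, 0.006], [-0.116, 0.993, 0.003], [-0.007, 0.002, -1.0]]
force: [13.5, 53.0, -8.6]
gripper_width: 0.243
gripper_force: 33.6
time_s: 7.15
position: [0.4739, -0.0062, 0.052]
eef_rot: [[-0.994, -0.111, 0.006], [-0.111, 0.994, 0.004], [-0.007, 0.003, -1.0]]
force: [11.7, 9.9, -8.6]
gripper_width: 0.246
gripper_force: 31.0
0.0813911874397291 1.4880593230535608
```

Lever at about 1.49 rad. Release and lift.

```bash
python3 -m handwheel '[[0,0,0,0,0,0,-1],[0,0,0,0,0,0,-1],[0,0,0,0,0,0,-1],[0,0,0,0,0,0,-1],[0,0,0,0,0,0,-1],[0,0,-0.2,0,0,0,-1],[0,0,-0.4,0,0,0,-1],[0,0,-0.4,0,0,0,-1]]'
python3 - <<'E'
from h import *
from look import *
cv2.imwrite("pics/t3.png",c("top",190,60,250,240,2.4))
s=bot.observe();p=np.load("p.npy");t=p[2];R=np.array([[np.cos(t),-np.sin(t)],[np.sin(t),np.cos(t)]])
g=p[:2]+R@[0,.0425];print(g,s["position"],s["qpos"],tool(np.append(g,s["position"][2])-s["position"]))
ty=s["eef_rot"][:,1];print("yaw err",np.arctan2(-ty[0],ty[1])-t)
E
```

```text
time_s: 7.95
position: [0.473, -0.008, 0.136]
eef_rot: [[-0.994, -0.11, 0.007], [-0.11, 0.994, -0.0], [-0.007, -0.001, -1.0]]
force: [0.8, 0.3, 0.0]
gripper_width: 0.996
gripper_force: 0.0
[0.63094006 0.05884062] [ 0.47203081 -0.0079891   0.13378316] [-1.69534004e-02  1.86634534e-01 -2.89237058e-01  1.09007133e+00
  4.35723523e-05 -1.27180464e-01] [-0.826  0.245  0.004]
yaw err -0.0701765101566166
```

View pics/t3.png

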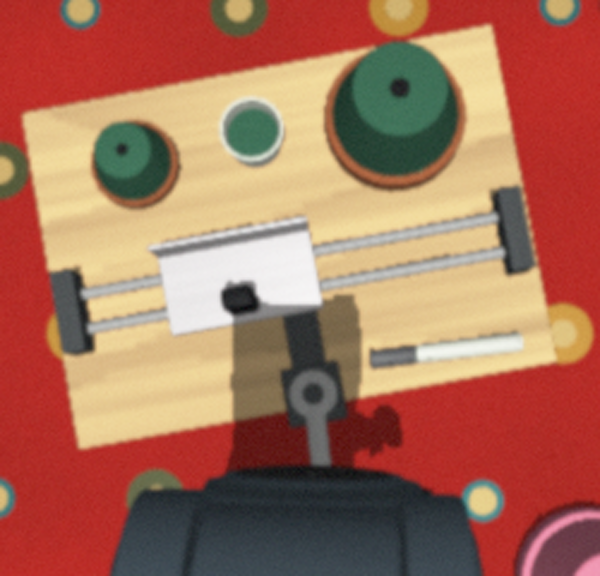

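The lever points out of the front (bar at crop (318,440)). The guard and pots haven't moved. Now to the guard grip.

```bash
python3 -m handwheel '[[-0.3,0.1,0,0,0,-0.045,-1],[-0.55,0.17,0,0,0,-0.045,-1],[-0.826,0.245,0,0,0,-0.045,-1],[-0.826,0.245,0,0,0,-0.045,-1],[-0.826,0.245,0,0,0,-0.045,-1],[-0.826,0.245,0,0,0,-0.045,-1]]'
python3 -m handwheel '[[0,0,0.15,0,0,0,-1],[0,0,0.3,0,0,0,-1],[0,0,0.4,0,0,0,-1],[0,0,0.4,0,0,0,-1],[0,0,0.4,0,0,0,0.9],[0,0,0.4,0,0,0,0.9],[0,0,0.4,0,0,0,0.9],[0,0,0.4,0,0,0,0.9],[0,0,0.4,0,0,0,0.9],[0,0,0.4,0,0,0,0.9]]' 40
python3 - <<'E'
from h import *
s=bot.observe();p=np.load("p.npy");t=p[2];R=np.array([[np.cos(t),-np.sin(t)],[np.sin(t),np.cos(t)]])
print("stand",R.T@(s["position"][:2]-p[:2]))
g=p[:2]+R@[0,-.115];print(g,tool(np.append(g,s["position"][2])-s["position"]))
E
```

```text
time_s: 8.6
position: [0.6281, 0.0589, 0.1297]
eef_rot: [[-0.984, -0.18, -0.003], [-0.18, 0.984, -0.0], [0.003, 0.0, -1.0]]
force: [0.4, -0.1, -0.5]
gripper_width: 1.003
gripper_force: 0.0
time_s: 9.6
position: [0.6296, 0.0592, 0.0525]
eef_rot: [[-0.984, -0.18, 0.001], [-0.18, 0.984, 0.0], [-0.002, 0.0, -1.0]]
force: [-1.1, 0.4, 6.8]
gripper_width: 0.299
gripper_force: 39.8
stand [-0.00127486  0.04306166]
[ 0.65919955 -0.09610341] [-0.006 -0.79  -0.   ]
```

Grip held at 25 mm. Slide the guard towards -y.

```bash
python3 -m handwheel '[[0,-0.05,0,0,0,0,0.9],[0,-0.13,0,0,0,0,0.9],[0,-0.21,0,0,0,0,0.9],[0,-0.3,0,0,0,0,0.9],[0,-0.4,0,0,0,0,0.9],[0,-0.5,0,0,0,0,0.9],[0,-0.6,0,0,0,0,0.9],[0,-0.68,0,0,0,0,0.9],[0,-0.74,0,0,0,0,0.9],[0,-0.77,0,0,0,0,0.9],[0,-0.785,0,0,0,0,0.9],[0,-0.785,0,0,0,0,0.9]]'
python3 -m handwheel '[[0,-0.01,0,0,0,0,0.9],[0,-0.02,0,0,0,0,0.9],[0,-0.02,0,0,0,0,0.9]]'
python3 - <<'E'
from h import *
s=bot.observe();p=np.load("p.npy");t=p[2];R=np.array([[np.cos(t),-np.sin(t)],[np.sin(t),np.cos(t)]])
print("stand",R.T@(s["position"][:2]-p[:2]),"F",R.T@s["force"][:2])
E
```

```text
time_s: 10.8
position: [0.6581, -0.0949, 0.0526]
eef_rot: [[-0.984, -0.18, 0.002], [-0.18, 0.984, 0.002], [-0.002, 0.001, -1.0]]
force: [-0.5, 4.5, 6.7]
gripper_width: 0.298
gripper_force: 39.9
time_s: 11.1
position: [0.6581, -0.0949, 0.0526]
eef_rot: [[-0.983, -0.183, 0.001], [-0.183, 0.983, 0.007], [-0.002, 0.007, -1.0]]
force: [-2.3, 20.7, 8.9]
gripper_width: 0.296
gripper_force: 40.5
stand [-0.00087467 -0.11364776] F [ 1.43580847 20.79094985]
```

At the stop: the force rose to 21 N with no further motion. Release, lift, and work out the return.

```bash
python3 -m handwheel '[[0,0,0,0,0,0,-1],[0,0,0,0,0,0,-1],[0,0,0,0,0,0,-1],[0,0,0,0,0,0,-1],[0,0,0,0,0,0,-1],[0,0,-0.2,0,0,0,-1],[0,0,-0.4,0,0,0,-1],[0,0,-0.4,0,0,0,-1]]'
python3 - <<'E'
from h import *
s=bot.observe();p=np.load("p.npy");t=p[2];R=np.array([[np.cos(t),-np.sin(t)],[np.sin(t),np.cos(t)]])
a=1.49;r=.084
g=p[:2]+R@[-.085-r*np.sin(a),r*np.cos(a)];print(g,s["position"],tool(np.append(g,s["position"][2])-s["position"]))
E
```

```text
time_s: 11.9
position: [0.661, -0.1001, 0.1373]
eef_rot: [[-0.984, -0.18, 0.009], [-0.18, 0.984, -0.001], [-0.008, -0.003, -1.0]]
force: [0.2, -0.1, 0.7]
gripper_width: 1.002
gripper_force: 0.0
[ 0.4713614  -0.00657391] [ 0.66098382 -0.10008743  0.1372594 ] [ 0.849  0.63  -0.009]
```

```bash
python3 -m handwheel '[[0.2,0.15,0,0,0,0.05,-1],[0.4,0.3,0,0,0,0.05,-1],[0.62,0.46,0,0,0,0.05,-1],[0.849,0.63,0,0,0,0.05,-1],[0.849,0.63,0,0,0,0.05,-1],[0.849,0.63,0,0,0,0.05,-1],[0.849,0.63,0,0,0,0.05,-1]]'
python3 -m handwheel '[[0,0,0.15,0,0,0,-1],[0,0,0.3,0,0,0,-1],[0,0,0.4,0,0,0,-1],[0,0,0.4,0,0,0,-1],[0,0,0.4,0,0,0,0.9],[0,0,0.4,0,0,0,0.9],[0,0,0.4,0,0,0,0.9],[0,0,0.4,0,0,0,0.9],[0,0,0.4,0,0,0,0.9],[0,0,0.4,0,0,0,0.9]]' 30
python3 - <<'E'
from h import *
s=bot.observe();p=np.load("p.npy");t=p[2];R=np.array([[np.cos(t),-np.sin(t)],[np.sin(t),np.cos(t)]])
d=R.T@(s["position"][:2]-p[:2])-[-.085,0];a0=np.arctan2(-d[0],d[1]);print(np.hypot(*d),a0)
E=s["eef_rot"]
for a in np.linspace(a0,0,13)[1:]:
    w=R@(.085*np.array([np.sin(a0)-np.sin(a),np.cos(a)-np.cos(a0)]));q=E.T@np.append(w,0)/.2
    print(q[:2].round(3),round((a0-a)/(np.pi/2),3))
E
```

```text
time_s: 12.6
position: [0.4697, -0.0063, 0.1318]
eef_rot: [[-0.995, -0.102, 0.002], [-0.102, 0.995, -0.0], [-0.002, -0.0, -1.0]]
force: [0.1, 0.2, 0.4]
gripper_width: 1.002
gripper_force: 0.0
time_s: 13.6
position: [0.4689, -0.006, 0.0522]
eef_rot: [[-0.995, -0.102, 0.002], [-0.102, 0.995, 0.0], [-0.001, -0.0, -1.0]]
force: [-0.9, -0.7, 6.7]
gripper_width: 0.249
gripper_force: 30.0
0.08636386163746029 1.481008509488657
[-0.004  0.052] 0.079
[-0.014  0.104] 0.157
[-0.031  0.153] 0.236
[-0.053  0.201] 0.314
[-0.081  0.245] 0.393
[-0.115  0.285] 0.471
[-0.153  0.321] 0.55
[-0.195  0.352] 0.629
[-0.241  0.378] 0.707
[-0.289  0.398] 0.786
[-0.34   0.411] 0.864
[-0.392  0.419] 0.943
```

Knob held again. Swing the lever shut.

```bash
python3 -m handwheel '[[-0.004,0.052,0,0,0,0.079,0.9],[-0.014,0.104,0,0,0,0.157,0.9],[-0.031,0.153,0,0,0,0.236,0.9],[-0.053,0.201,0,0,0,0.314,0.9],[-0.081,0.245,0,0,0,0.393,0.9],[-0.115,0.285,0,0,0,0.471,0.9],[-0.153,0.321,0,0,0,0.55,0.9],[-0.195,0.352,0,0,0,0.629,0.9],[-0.241,0.378,0,0,0,0.707,0.9],[-0.289,0.398,0,0,0,0.786,0.9],[-0.34,0.411,0,0,0,0.864,0.9],[-0.392,0.419,0,0,0,0.943,0.9]]'
python3 -m handwheel '[[0,0.005,0,0,0,0,0.9],[0,0.005,0,0,0,0,0.9],[0,0.005,0,0,0,0,0.9]]'
python3 - <<'E'
from h import *
s=bot.observe();p=np.load("p.npy");t=p[2];R=np.array([[np.cos(t),-np.sin(t)],[np.sin(t),np.cos(t)]])
d=R.T@(s["position"][:2]-p[:2])-[-.085,0];print(np.hypot(*d),np.arctan2(-d[0],d[1]))
E
```

```text
time_s: 14.8
position: [0.5374, 0.0891, 0.0523]
eef_rot: [[-0.189, 0.982, -0.001], [0.982, 0.189, 0.007], [0.007, 0.001, -1.0]]
force: [-4.5, 15.9, 6.9]
gripper_width: 0.247
gripper_force: 30.3
time_s: 15.1
position: [0.5392, 0.0893, 0.0523]
eef_rot: [[-0.193, 0.981, 0.001], [0.981, 0.193, 0.007], [0.007, 0.002, -1.0]]
force: [-2.5, 17.9, 5.9]
gripper_width: 0.246
gripper_force: 30.1
0.08889313456816392 -0.0018051182883241895
```

Shut, at about 0 rad. Release, lift, back away and check.

```bash
python3 -m handwheel '[[0,0,0,0,0,0,-1],[0,0,0,0,0,0,-1],[0,0,0,0,0,0,-1],[0,0,0,0,0,0,-1],[0,0,0,0,0,0,-1],[0,0,-0.2,0,0,0,-1],[0,0,-0.4,0,0,0,-1],[0,0,-0.7,0,0,0,-1],[0,-0.3,-0.7,0,0,0,-1],[0,-0.6,-0.7,0,0,0,-1],[0,-0.8,-0.7,0,0,0,-1],[0,-0.8,-0.7,0,0,0,-1]]'
python3 -c "
from look import *
cv2.imwrite('pics/t4.png',c('top',190,60,250,240,2.4))"
```

```text
time_s: 16.3
position: [0.3768, 0.0541, 0.1915]
eef_rot: [[-0.19, 0.982, -0.002], [0.982, 0.19, -0.0], [0.0, -0.002, -1.0]]
force: [0.5, 0.6, 0.1]
gripper_width: 0.996
gripper_force: 0.0
```

View pics/t4.png

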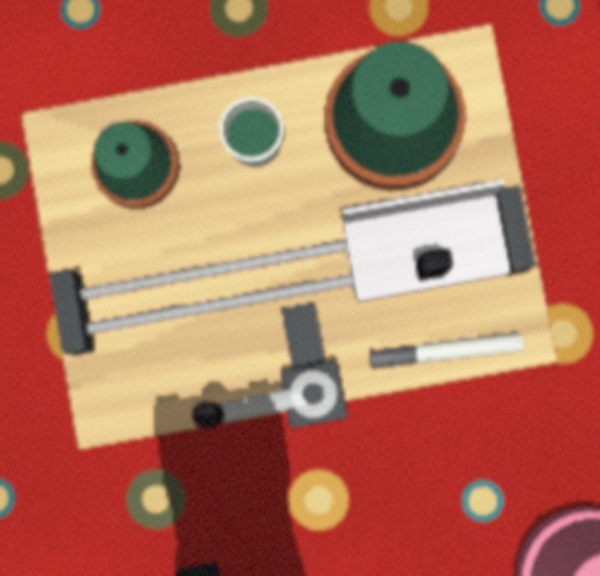

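The picture shows the carriage flush against the right end stop at (505,235). The lever is shut, with its knob at (208,413), the pots and tub are unmoved, and the arm is clear.

```bash
python3 -c "
from rig import bot
print(bot.job_done())"
```

```text
the job is handed in; nothing more can be done
None
```

I handed the job in at about 16 s: the lever was opened, the guard slid to the end stop in front of the large green pot, and the lever shut again; the last picture showed the pots and tub unmoved and the arm clear, but the hand-in returned no verdict.

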